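# Move the turner to the other folding hook

## Robot

A 6-joint arm with a two-finger parallel gripper is mounted at the origin on a cart in front of the work surface, level with it; the furniture and walls round the work are solid. World frame = base frame: x ahead of the robot, y to its left, z up, the work surface at z = 0. Lengths are in m, angles in rad, forces in N, time in s.
With the tool pointing down it reaches from about 0.3 to 0.775 m from the base axis. Payload 14.6 kg.
Tool frame: the origin (TCP) lies at the very end of the fingers, on their centre line; the grasp point (between the pads) lies 19 mm behind it; z points along the fingers, y is the line along which they close (so a half turn about z gives the same grasp; the last joint's range is limited). The gripper opens to 94 mm and grips with 3 to 60 N. Pads are 16 mm wide; open, the fingers measure 119 mm over their backs; the gripper's body (75 mm by 177 mm) begins 78 mm behind the grasp point.
Start: joints at [-1.358, 0.3, 1.521, -0, 1.321, -0.067], TCP at [0.152, -0.529, 0.205] pointing down, gripper open.
Joint ranges: [-3.03, 3.03], [-0.79, 2.21], [0.23, 2.52], [-1.04, 4.18], [0, 3.07], [-2.55, 2.55]. Speed limits (rad/s): [2.22, 2.22, 2.57, 3.14, 3.14, 3.14].

## Interface

Orientations are given as [roll, pitch, yaw] about the fixed x, y, z axes, in that order (R = Rz(yaw) Ry(pitch) Rx(roll)).
In Python, from station import ctrl gives the robot as it stands.
- The arm moves only by the tool move_arm, never from a script. Its argument "increments" is a list of rows, each a list of 7 numbers: the opening, from 0 (shut) to 1 (fully open), then the shift along the tool's x, y, z in units of 50 mm (1.0 is 50 mm), then the turn, a rotation vector about the tool's x, y, z in rad. In form: [[claw, tx, ty, tz, rx, ry, rz], ...]. A call has 1 to 20 rows; each row shifts and turns the commanded pose from where the row before left it, along the tool's axes as they then stand; what a row does not reach is not made up. A row lasts 1/10 s, in which the tool goes at most 50 mm and 8.59 degrees, less where a joint would pass 70% of its speed; a pose out of reach is approached as far as the arm can. A call is refused whole if a number of a shift passes 1 or a number of a turn 0.15, either way. A call with a gripper value outside its range is refused whole. The fingers move at their own pace and stop on an object; "force" is the grip in N (left out, the last holds). Time passes only in rows, so rows that do not move let the fingers close. It gives the time, the measured TCP pose, the force, the opening and the grip force at its end, in the units of the state.
- ctrl.get_obs(): the state, without advancing time (a new reading comes with each control period).
- ctrl.camera(name): name is "scene" or "top"; returns a dict with "color" (400x640x3 uint8, blue, green, red), "K" (3x3 intrinsics, pixels), "pose" (4x4, takes a point from camera to world coordinates). Camera axes: x right, y down, z forward; pixel columns grow to the right and rows downward; lengths in m; the calibration is good to about 2 mm. A picture is of the moment at which its call begins. There is no depth.
- ctrl.hand_in(): hands the job in; it is judged then, once.
Trained networks look in a picture, given as the dict that the camera call returned (one of the last four; its "shot" number tells which), for a name from the list of things; names that differ only in an ending like _2 or _b are one class to them, and where a whole thing is asked for, a point or a joint stands for the part that bears it (a point fixed in the world has none). Each returns a list of dicts, best first, with "conf" (0 to 1); they miss things now and then, are a little off and sometimes report something else, mostly with a low value. They report only what shows in the picture. A call takes as long as a camera call. They do not tell look-alikes from the thing itself.
- ctrl.cut_out(name, picture): "mask" (400x640 bool, what is visible of it) and "centre" ([row, column] in pixels, amid what is visible of it).
The state is a dict: "time_s": time; "qpos": joint angles; "joint_vel": joint speeds; "tau": joint torques, N m; "ee_pos": TCP position; "eef_rot": TCP orientation; "force": force on the tool from outside, world axes, zero at the start; "moment": the same for the moment, N m; "grip_width": finger opening in m; "grip_force": force on a finger pad.
Only numpy, scipy, OpenCV 4.12 (cv2) and the standard library are available. Lean on these libraries where they do the work, as an engineer would, in place of code of your own. Each camera call takes 0.05 s, during which the arm holds its last target. There are 200 camera calls.

## Task

Move the slotted turner from the red-tipped hook to the blue-tipped one: swing the folded blue hook fully down so that it sticks straight out, hang the turner on it by its ring and let go, then fold the emptied red hook fully up, flat against the board. Carry the turner across without dropping it or laying it down, and leave the mug, the honey jar and the tin where they stand.

Things in the scene. Friction and masses are not known exactly. Their poses are not given: they have to be found in the camera images.
- rack: Fixed board of pale wood on the worktop: upright panel 340 wide, 16 thick, 391 mm high. Origin: worktop height, below mid front face; x into the panel (away from robot), y left along it, z up. Feet reach 55 mm forward at y = +-158. Two folding hooks on the front, 170 mm apart, about 275 mm up; sides swap. Panel and hooks block a vertical gripper: lean it back to the robot 30 to 45 degrees.
- hook_red_hinge (a point): Hinge axis of the hook with the red tip, on its centre line: 26 mm in front of the rack's panel. The hinge line is horizontal, along the rack's y. The steel wall plate behind it is 34 wide x 62 high x 5 mm.
- hook_red_tip (a point): Centre of the red tip knob, a cylinder 14 mm across lying along the hinge line, 14 mm long between flat ends (pinch across them). With the arm out it is 48 mm out from the hinge and 4 mm above the arm's centre line (its top 11 mm above); folded, it is 48 mm above the hinge and 22 mm in front of the panel.
- hook_red_seat (a point): Middle of the red-tipped hook's arm, 24 mm from the hinge, on the centre line of its steel bar (8 x 8 mm: upper face 4 mm above). The ring may hang up to 15 mm either side along the bar. x along the arm towards the hinge, z up when out.
- hook_red_arm (a joint): Angle of the red-tipped hook's arm, rad: 0 = straight out, level, on its lower stop; 1.571 = folded up flat, upright along the panel, on its upper stop. Stiff hinge (about 1 N at the tip): the arm stays where it is left. At the start it is out (0) and carries the turner.
- hook_blue_hinge (a point): Hinge axis of the hook with the blue tip, on its centre line: 26 mm in front of the rack's panel. The hinge line is horizontal, along the rack's y. The steel wall plate behind it is 34 wide x 62 high x 5 mm.
- hook_blue_tip (a point): Centre of the blue tip knob, a cylinder 14 mm across lying along the hinge line, 14 mm long between flat ends (pinch across them). With the arm out it is 48 mm out from the hinge and 4 mm above the arm's centre line (its top 11 mm above); folded, it is 48 mm above the hinge and 22 mm in front of the panel.
- hook_blue_seat (a point): Middle of the blue-tipped hook's arm, 24 mm from the hinge, on the centre line of its steel bar (8 x 8 mm: upper face 4 mm above). The ring may hang up to 15 mm either side along the bar. x along the arm towards the hinge, z up when out.
- hook_blue_arm (a joint): Angle of the blue-tipped hook's arm, rad: 0 = straight out, level, on its lower stop; 1.571 = folded up flat, upright along the panel, on its upper stop. Stiff hinge (about 1 N at the tip): the arm stays where it is left. At the start it is folded or nearly so (1.4 to 1.571).
- turner: Slotted turner, 120 g, hanging head down. Origin: ring centre (hole 36, wire 7 mm); z up along it, x normal to its flat side (faces panel). Black handle 18 wide (y) x 9 thick, 22 to 156 mm below origin; head 62 wide, 163 to 205 below. Grasp across the 18 mm about 135 mm below origin, clear of the hook. Hung, ring centre is 14 mm below the arm's centre line; lift 10 to 22 mm to pass the tip.
- mug: White mug with a dark band, 90 mm across, 128 over its handle, 107 high, left of the rack. Origin: centre of its underside. Bystander.
- honey_jar: Honey jar with a grey lid, 72 mm across, 102 high, right of the rack. Origin: centre of its underside. Bystander.
- tuna_tin: Low ring-lidded tin with a dark label, 86 mm across, 40 high, in front of the panel between and below the hooks. Origin: centre of its underside. Bystander.
Mind the look-alikes: they are no part of the job. Of the things like the turner, leave any that is pink or yellow; of the rest the smaller one is meant.

How it is judged:
By the outcome, as a careful person would: the job done as asked, in the order asked, and still so for the second after the job is handed in, with the robot touching nothing.
It also fails if it takes over 72 s, if anything falls off the work surface, if the arm or the gripper's body presses on something with over 40 N, if the wrist force passes 120 N, or if a joint passes its speed limit or range.

## Working session

There is one attempt and no reset: what is moved stays moved. The work goes in short steps, Python scripts to look and compute and a tool call to move; the robot and the scene stay as the last step left them, time stands still between calls to the robot, and variables do not carry over. Pictures are saved under pics/ and viewed, at most 10 in all, crops included, and the job is handed in when it is done.

Besides the shell and the picture viewer there is one more tool, called after "Emit:" as a command line: name --pt "numbers of a row" for each row, then --argument value for the rest. move_arm: Moves the arm, as the interface text tells. Its arguments: {"type":"object","properties":{"increments":{"type":"array","items":{"type":"array","items":{"type":"number"}}},"force":{"type":"number"}},"required":["increments"]}

```bash
mkdir -p pics; ls; cat > h.py <<'E'
import numpy as np, cv2
from station import ctrl
from scipy.spatial.transform import Rotation as R
def tri(obs):
    # obs: list of (cam,[row,col])
    A=[];b=[]
    for c,(r,q) in obs:
        d=c["pose"][:3,:3]@np.linalg.solve(c["K"],[q,r,1.]);d/=np.linalg.norm(d)
        P=np.eye(3)-np.outer(d,d);A.append(P);b.append(P@c["pose"][:3,3])
    A=np.vstack(A);b=np.hstack(b);x=np.linalg.lstsq(A,b,rcond=None)[0]
    return x,np.linalg.norm(A@x-b)
def proj(c,p):
    q=np.linalg.inv(c["pose"])@np.r_[p,1];u=c["K"]@q[:3];return u[:2]/u[2]
E
python3 - <<'E'
from h import *
np.set_printoptions(precision=4,suppress=True)
cs={n:ctrl.camera(n) for n in("scene","top")}
for n,c in cs.items():
    cv2.imwrite(f"pics/{n}0.png",c["color"]);print(n,c["K"].tolist(),c["pose"].tolist())
    for k in "rack hook_red_tip hook_blue_tip hook_red_hinge hook_blue_hinge hook_red_seat turner mug honey_jar tuna_tin".split():
        for d in ctrl.cut_out(k,c)[:3]:
            ys,xs=np.nonzero(d["mask"]);print(n,k,round(d["conf"],2),np.round(d["centre"],1),xs.min(),xs.max(),ys.min(),ys.max())
E
```

```text
pics
scene [[418.5703223519381, 0.0, 319.72417176108434], [0.0, 418.5703223519381, 193.31224019617125], [0.0, 0.0, 1.0]] [[-0.8229112495007649, -0.30065882158107005, 0.48210097329353346, -0.05618926402986371], [-0.5676824834907958, 0.47022736988490194, -0.6757387206227348, 0.9299633108767731], [-0.023530265251638233, -0.8297532727363056, -0.5576341390200007, 0.9031895687162507], [0.0, 0.0, 0.0, 1.0]]
scene hook_blue_tip 0.51 [154.7 302.1] 303 305 152 164
scene hook_blue_tip 0.17 [145.4 342.4] 333 346 144 148
scene hook_red_hinge 0.65 [166.6 304.2] 271 349 98 251
scene hook_red_hinge 0.48 [145.3 329.3] 323 345 134 150
scene hook_blue_hinge 0.57 [162.6 301.5] 294 306 151 174
scene turner 0.86 [190.2 339.6] 333 343 154 203
scene turner 0.79 [235.5 324.9] 312 332 184 273
scene turner 0.67 [197.9 391. ] 387 392 178 218
scene mug 0.62 [247.7 263.1] 248 286 232 274
scene honey_jar 0.92 [178.9 363.3] 352 370 163 194
scene tuna_tin 0.85 [221.8 335.1] 325 344 211 233
top [[382.72367961188263, 0.0, 316.5030713651694], [0.0, 382.72367961188263, 200.9970960811309], [0.0, 0.0, 1.0]] [[-0.012153334821374779, -0.9956231198944563, 0.09266552532818557, 0.4749858119644592], [-0.9996888305512414, 0.014117078095151565, 0.02056575253052595, 0.03737559225812938], [-0.02178390515520579, -0.09238674817139328, -0.9954848819738573, 1.1384637316430328], [0.0, 0.0, 0.0, 1.0]]
top rack 0.65 [163.8 341.8] 271 436 139 199
top hook_blue_tip 0.45 [176.  311.7] 308 313 171 177
top hook_red_hinge 0.49 [169.  384.1] 377 390 158 192
top hook_blue_hinge 0.74 [171.3 311.7] 303 318 162 178
top hook_red_seat 0.56 [183.  387.7] 383 390 168 193
top turner 0.98 [137.4 449.2] 429 471 117 162
top turner 0.7 [184.2 381.2] 365 396 179 193
top turner 0.55 [264.1 381.3] 368 395 255 270
top mug 0.92 [184.8 242.2] 227 274 165 197
top honey_jar 0.65 [189.6 431.2] 419 451 175 201
top tuna_tin 0.68 [206.8 345.2] 329 359 189 217
```

View pics/scene0.png

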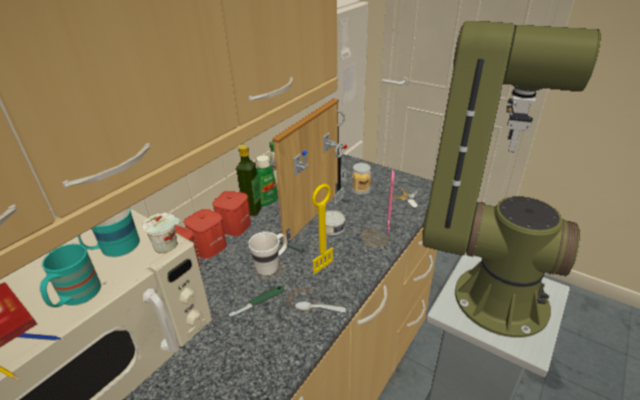

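View pics/top0.png

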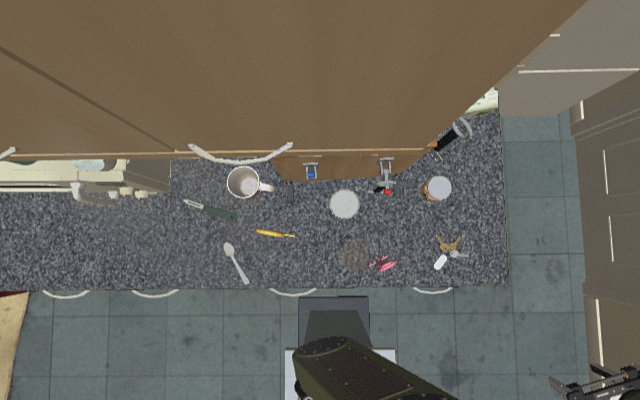

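The turner candidates in the scene picture are:
- black at about (339,180), hanging under the red hook
- yellow at (322,230)
- pink at (391,200)
- a larger black one behind, at (340,120), which is (460,130) in the top view

I pick the black one on the red hook and check it in a close crop.

```bash
python3 - <<'E'
import cv2,numpy as np
s=cv2.imread("pics/scene0.png")[90:290,255:425];t=cv2.imread("pics/top0.png")[110:280,220:480]
a=cv2.resize(s,None,fx=3,fy=3,interpolation=cv2.INTER_CUBIC);b=cv2.resize(t,None,fx=3,fy=3,interpolation=cv2.INTER_CUBIC)
cv2.imwrite("pics/c1.png",a);cv2.imwrite("pics/c2.png",b)
E
```

```text
(no output)
```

View pics/c1.png

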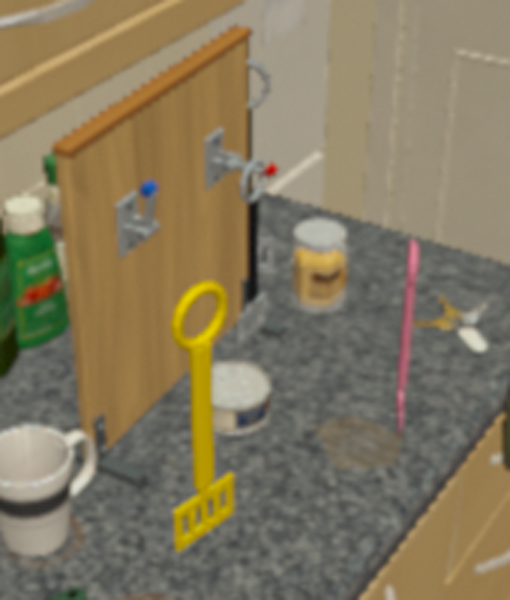

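View pics/c2.png

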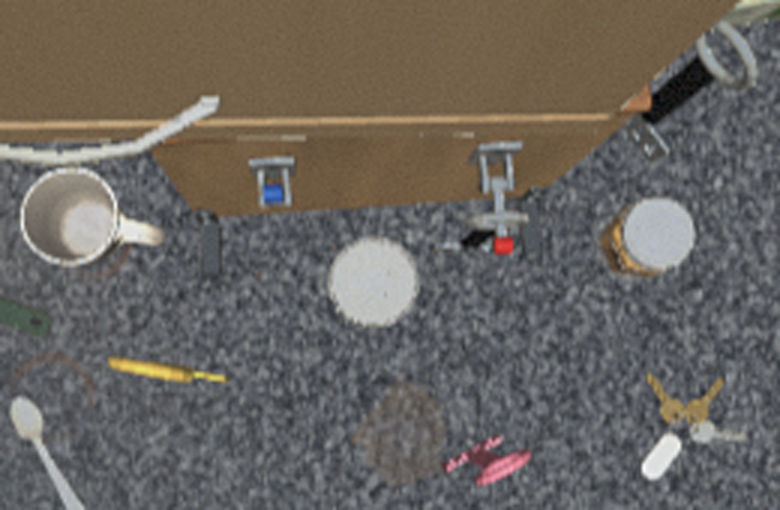

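Crop 1: the black turner hangs by its ring on the red hook, with the red knob at crop (270,170) and scene (345,147). The larger black one stands behind the board. The yellow and pink ones stand free in front. The blue hook is folded, with its knob at crop (150,188) and scene (305,153). Next I triangulate by colour.

```bash
python3 - <<'E'
from h import *
np.set_printoptions(precision=4,suppress=True)
cs={n:ctrl.camera(n) for n in("scene","top")}
def blob(c,f,roi):
    im=c["color"].astype(int);b,g,r=im[...,0],im[...,1],im[...,2];w=np.clip(f(b,g,r),0,None).astype(float)
    m=np.zeros_like(w);y0,y1,x0,x1=roi;m[y0:y1,x0:x1]=w[y0:y1,x0:x1];m[m<30]=0
    ys,xs=np.nonzero(m);wt=m[ys,xs];return np.array([(ys*wt).sum(),(xs*wt).sum()])/wt.sum()+0.,(xs.min(),xs.max(),ys.min(),ys.max())
s,t=cs["scene"],cs["top"]
red=lambda b,g,r:r-np.maximum(b,g)-60; blu=lambda b,g,r:b-np.maximum(r,g)-40
P={}
for k,f,rs,rt in(("red",red,(138,158,335,355),(183,200,378,400)),("blue",blu,(145,165,295,315),(165,185,300,320))):
    a,ba=blob(s,f,rs);b,bb=blob(t,f,rt);P[k]=tri([(s,a),(t,b)]);print(k,a,ba,b,bb,P[k])
def pair(n,rs,rt):print(n,tri([(s,rs),(t,rt)]))
# crop->pixel: scene (y/3+90, x/3+255); top (y/3+110,x/3+220)
cS=lambda x,y:(y/3+90-.33,x/3+255-.33);cT=lambda x,y:(y/3+110-.33,x/3+220-.33)
pair("yel top",cS(203,285),cT(145,369));pair("pink top",cS(414,243),cT(503,466))
pair("bluePlateTopL",cS(119,205),cT(251,161));pair("bluePlateTopR",cS(139,192),cT(294,158))
pair("redPlateTopL",cS(206,137),cT(479,147));pair("redPlateTopR",cS(222,128),cT(521,144))
pair("ringTop",cS(253,163),cT(498,218));
def z0(c,p,z):
    d=c["pose"][:3,:3]@np.linalg.solve(c["K"],[p[1],p[0],1.]);o=c["pose"][:3,3];return o+d*(z-o[2])/d[2]
print("tin",z0(t,cT(373,282),.04),"jar",z0(t,cT(657,233),.102),"mug",z0(t,cT(70,216),.107))
for nm,a,b in(("front feet L",cT(211,275),.0),("feet R",cT(533,252),0)):print(nm,z0(t,a,b))
print("front edge L",z0(s,cS(63,150),.391),"R",z0(s,cS(250,35),.391))
o=ctrl.get_obs();print(o["time_s"],o["ee_pos"],o["eef_rot"],o["force"])
E
```

```text
red [146.0174 345.0019] (np.int64(344), np.int64(346), np.int64(145), np.int64(147)) [191.4852 387.5512] (np.int64(385), np.int64(390), np.int64(189), np.int64(194)) (array([ 0.5758, -0.1059,  0.2719]), np.float64(0.001238297577960392))
blue [151.8211 304.1972] (np.int64(303), np.int64(305), np.int64(151), np.int64(153)) [174.4    310.6136] (np.int64(308), np.int64(313), np.int64(173), np.int64(176)) (array([0.6101, 0.0669, 0.3194]), np.float64(0.0014491411265154777))
yel top (array([0.4841, 0.1613, 0.2997]), np.float64(0.0013889966004035899))
pink top (array([ 0.4058, -0.1081,  0.232 ]), np.float64(0.001959430948331011))
bluePlateTopL (array([0.6376, 0.0829, 0.2983]), np.float64(0.00045270758606624745))
bluePlateTopR (array([0.6385, 0.0503, 0.2978]), np.float64(0.0019756481710662974))
redPlateTopL (array([ 0.6459, -0.0851,  0.3005]), np.float64(0.0012989263300444884))
redPlateTopR (array([ 0.6474, -0.117 ,  0.2979]), np.float64(1.6267351163242377e-05))
ringTop (array([ 0.5963, -0.1017,  0.2754]), np.float64(0.0011276272869614155))
tin [ 0.5684 -0.019   0.04  ] jar [ 0.604  -0.2728  0.102 ] mug [0.6269 0.2588 0.107 ]
front feet L [0.5811 0.1402 0.    ]
feet R [ 0.5995 -0.1803  0.    ]
front edge L [0.6368 0.1582 0.391 ] R [ 0.641  -0.1641  0.391 ]
1.2 [ 0.1519 -0.5286  0.2054] [ 3.1416 -0.      0.2798] [-0.2236  0.154   0.4042]
```

```bash
cat > plan.py <<'E'
from h import *
from scipy.spatial.transform import Slerp
PSI=.053
def rot(a,yaw,roll=0): return R.from_euler("xyz",[np.pi,-a,yaw])
def pose(G,d,a,yaw):
    r=rot(a,yaw);return np.array(G)+d*r.as_matrix()[:,2],r
def now():
    o=ctrl.get_obs();return np.array(o["ee_pos"]),R.from_euler("xyz",o["eef_rot"])
def plan(wps,start=None,vmax=.04,wmax=.12):
    """wps: (p,r,claw,minrows)"""
    p,r=start or now();rows=[]
    for P,Q,c,n in wps:
        n=max(n,int(np.ceil(max(np.linalg.norm(P-p)/vmax,(r.inv()*Q).magnitude()/wmax))))
        p0,s=p,Slerp([0,1],R.concatenate([r,Q]))
        for i in range(1,n+1):
            u=i/n;tp=p0+(P-p0)*u;tr=s(u)
            dt=np.round(r.inv().apply(tp-p)/.05,2);dr=np.round((r.inv()*tr).as_rotvec(),3)
            p=p+r.apply(dt*.05);r=r*R.from_rotvec(dr);rows.append([c,*(dt+0.),*(dr+0.)])
    for k in range(0,len(rows),20): print(str([[float(v) if v else 0 for v in x] for x in rows[k:k+20]]).replace(" ",""))
    return p,r
E
python3 - <<'E'
from plan import *
K=np.array([.610,.067,.319]);a=.6
p,r=pose(K,.010,a,PSI);z=r.as_matrix()[:,2]
pre=p-.09*z
q0,r0=now()
plan([(np.array([.30,-.35,.42]),r0,.5,0),(np.array([.45,0.03,.45]),r,.5,0),(pre,r,.5,0)])
print(pre,p)
E
```

```text
[[0.5,0.48,-0.33,-0.54,0,0,0],[0.5,0.48,-0.32,-0.53,0,0,0],[0.5,0.48,-0.33,-0.54,0,0,0],[0.5,0.48,-0.33,-0.54,0,0,0],[0.5,0.48,-0.32,-0.53,0,0,0],[0.5,0.48,-0.33,-0.54,0,0,0],[0.5,0.47,-0.33,-0.53,0,0,0],[0.5,0.48,-0.33,-0.54,0,0,0],[0.5,0.45,-0.59,-0.05,-0.006,0.054,0.02],[0.5,0.45,-0.6,-0.04,-0.006,0.055,0.02],[0.5,0.43,-0.6,-0.01,-0.007,0.054,0.02],[0.5,0.42,-0.62,0,-0.006,0.054,0.02],[0.5,0.41,-0.62,0.03,-0.006,0.055,0.02],[0.5,0.39,-0.63,0.04,-0.006,0.054,0.02],[0.5,0.38,-0.64,0.06,-0.006,0.054,0.02],[0.5,0.36,-0.64,0.07,-0.006,0.054,0.02],[0.5,0.35,-0.66,0.1,-0.007,0.055,0.02],[0.5,0.32,-0.66,0.1,-0.006,0.054,0.02],[0.5,0.31,-0.67,0.12,-0.006,0.054,0.02],[0.5,0.3,-0.14,0.6,0,0,0]]
[[0.5,0.3,-0.14,0.59,0,0,0],[0.5,0.29,-0.15,0.6,0,0,0],[0.5,0.3,-0.14,0.6,0,0,0]]
[0.56489203 0.06460704 0.38502685] [0.6156385  0.06729912 0.31074664]
```

Emit:
move_arm --pt "0.5 0.48 -0.33 -0.54 0 0 0" --pt "0.5 0.48 -0.32 -0.53 0 0 0" --pt "0.5 0.48 -0.33 -0.54 0 0 0" --pt "0.5 0.48 -0.33 -0.54 0 0 0" --pt "0.5 0.48 -0.32 -0.53 0 0 0" --pt "0.5 0.48 -0.33 -0.54 0 0 0" --pt "0.5 0.47 -0.33 -0.53 0 0 0" --pt "0.5 0.48 -0.33 -0.54 0 0 0" --pt "0.5 0.45 -0.59 -0.05 -0.006 0.054 0.02" --pt "0.5 0.45 -0.6 -0.04 -0.006 0.055 0.02" --pt "0.5 0.43 -0.6 -0.01 -0.007 0.054 0.02" --pt "0.5 0.42 -0.62 0 -0.006 0.054 0.02" --pt "0.5 0.41 -0.62 0.03 -0.006 0.055 0.02" --pt "0.5 0.39 -0.63 0.04 -0.006 0.054 0.02" --pt "0.5 0.38 -0.64 0.06 -0.006 0.054 0.02" --pt "0.5 0.36 -0.64 0.07 -0.006 0.054 0.02" --pt "0.5 0.35 -0.66 0.1 -0.007 0.055 0.02" --pt "0.5 0.32 -0.66 0.1 -0.006 0.054 0.02" --pt "0.5 0.31 -0.67 0.12 -0.006 0.054 0.02" --force 15

```text
time_s: 3.1
ee_pos: [0.4502, 0.0316, 0.4506]
eef_rot: [-3.141, -0.603, 0.052]
force: [1.0, -0.7, 0.1]
grip_width: 0.0471
grip_force: 0.0
```

```bash
python3 - <<'E'
from plan import *
o=ctrl.get_obs();print(o["time_s"],np.round(o["ee_pos"],4),np.round(o["eef_rot"],3),np.round(o["qpos"],2),np.round(o["force"],1))
K=np.array([.610,.067,.319]);a=.6
p,r=pose(K,.010,a,PSI);z=r.as_matrix()[:,2]
plan([(p-.06*z,r,.5,0)])
E
```

```text
3.1 [0.4502 0.0316 0.4506] [-3.141 -0.603  0.052] [-0.04 -0.36  1.72  0.06  1.19  1.47] [ 1.  -0.7  0.1]
[[0.5,0.23,-0.11,0.6,0,-0.001,0],[0.5,0.24,-0.11,0.6,0,0,0],[0.5,0.23,-0.1,0.6,0,-0.001,-0.001],[0.5,0.24,-0.11,0.6,0,-0.001,0],[0.5,0.23,-0.11,0.6,0,0,0]]
```

Emit:
move_arm --pt "0.5 0.23 -0.11 0.6 0 0 0" --pt "0.5 0.24 -0.11 0.6 0 0 0" --pt "0.5 0.23 -0.1 0.6 0 0 0" --pt "0.5 0.24 -0.11 0.6 0 0 0" --pt "0.5 0.23 -0.11 0.6 0 0 0" --pt "0.5 0 0 0 0 0 0"

```text
time_s: 3.7
ee_pos: [0.5824, 0.0646, 0.3552]
eef_rot: [-3.142, -0.594, 0.053]
force: [-0.5, -0.0, -0.0]
grip_width: 0.047
grip_force: 0.0
```

```bash
python3 - <<'E'
from plan import *
o=ctrl.get_obs();print(o["time_s"],np.round(o["ee_pos"],4),np.round(o["force"],1))
s,t=ctrl.camera("scene"),ctrl.camera("top")
m=np.array(o["ee_pos"]);print("tcp px",proj(s,m),proj(t,m))
a=cv2.resize(s["color"][60:210,240:390],(560,560),interpolation=cv2.INTER_CUBIC);
b=cv2.resize(t["color"][140:230,260:350],(240,240),interpolation=cv2.INTER_CUBIC)
c=np.zeros((560,800,3),np.uint8);c[:,:560]=a;c[:240,560:]=b;cv2.imwrite("pics/g1.png",c)
K=np.array([.610,.067,.319]);p,r=pose(K,.010,.6,PSI)
plan([(p,r,.5,3)],vmax=.02)
E
```

```text
3.7 [0.5824 0.0646 0.3552] [-0.5 -0.  -0. ]
tcp px [312.25058406 142.93387125] [310.93846985 184.42377069]
[[0.5,0.01,-0.01,0.39,0,0,0],[0.5,0.01,-0.01,0.4,0,0.001,0],[0.5,0.01,-0.01,0.39,0,0,0]]
```

View pics/g1.png

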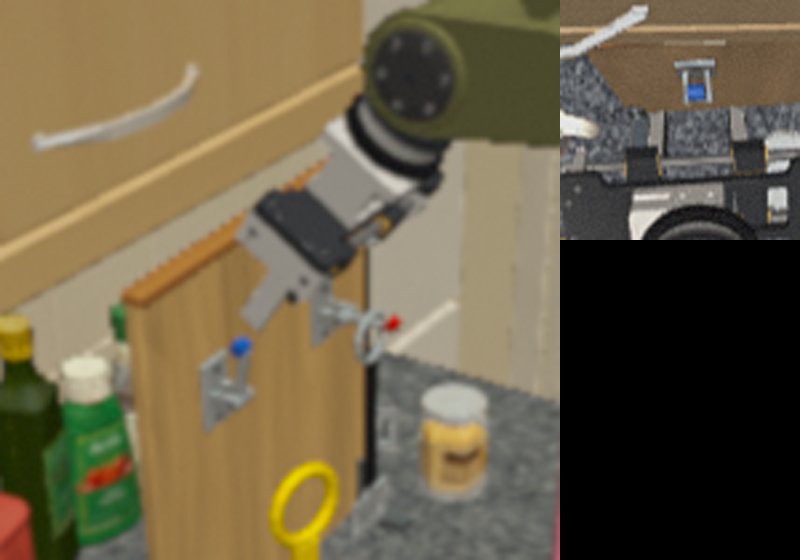

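The picture shows the open fingers in front of and above the blue knob at (240,347), and the top inset shows the knob centred between them. I go in and pinch it.

Emit:
move_arm --pt "0.5 0.01 -0.01 0.39 0 0 0" --pt "0.5 0.01 -0.01 0.4 0 0 0" --pt "0.5 0.01 -0.01 0.39 0 0 0" --pt "0.5 0 0 0 0 0 0" --pt "0.1 0 0 0 0 0 0" --pt "0.1 0 0 0 0 0 0" --pt "0 0 0 0 0 0 0" --pt "0 0 0 0 0 0 0" --pt "0 0 0 0 0 0 0"

```text
time_s: 4.7
ee_pos: [0.6159, 0.0671, 0.3119]
eef_rot: [3.141, -0.601, 0.053]
force: [-1.1, -3.6, 2.4]
grip_width: 0.0139
grip_force: 15.0
```

```bash
python3 - <<'E'
from plan import *
o=ctrl.get_obs();print(o["time_s"],np.round(o["ee_pos"],4),np.round(o["force"],1),o["grip_width"],o["grip_force"])
p,r=now();th0=1.42;out=-np.array([np.cos(PSI),np.sin(PSI),0])
f=lambda t:out*(.048*np.cos(t)-.004*np.sin(t))+np.array([0,0,.048*np.sin(t)+.004*np.cos(t)])
w=[(p+f(t)-f(th0),r,0,1) for t in np.linspace(th0,-.03,15)[1:]]
e=plan(w);print(e[0])
E
```

```text
4.7 [0.6159 0.0671 0.3119] [-1.1 -3.6  2.4] 0.013895452170728155 15.00035896897316
[[0,-0.09,0,-0.05,0,0,0],[0,-0.09,0,-0.03,0,0,0],[0,-0.1,0,-0.03,0,0,0],[0,-0.1,0,-0.02,0,0,0],[0,-0.09,0,0,0,0,0],[0,-0.1,0,0,0,0,0],[0,-0.1,0,0.01,0,0,0],[0,-0.1,0,0.03,0,0,0],[0,-0.09,0,0.03,0,0,0],[0,-0.09,0,0.05,0,0,0],[0,-0.09,0,0.05,0,0,0],[0,-0.08,0,0.06,0,0,0],[0,-0.07,0,0.07,0,0,0],[0,-0.06,0,0.07,0,0,0]]
[0.57113538 0.064671   0.26671176]
```

Emit:
move_arm --pt "0 -0.09 0 -0.05 0 0 0" --pt "0 -0.09 0 -0.03 0 0 0" --pt "0 -0.1 0 -0.03 0 0 0" --pt "0 -0.1 0 -0.02 0 0 0" --pt "0 -0.09 0 0 0 0 0" --pt "0 -0.1 0 0 0 0 0" --pt "0 -0.1 0 0.01 0 0 0" --pt "0 -0.1 0 0.03 0 0 0"

```text
time_s: 5.5
ee_pos: [0.5815, 0.0653, 0.2943]
eef_rot: [3.141, -0.602, 0.053]
force: [-3.3, -5.5, 8.3]
grip_width: 0.0139
grip_force: 15.0
```

Emit:
move_arm --pt "0 -0.09 0 0.03 0 0 0" --pt "0 -0.09 0 0.05 0 0 0" --pt "0 -0.09 0 0.05 0 0 0" --pt "0 -0.08 0 0.06 0 0 0" --pt "0 -0.07 0 0.07 0 0 0" --pt "0 -0.06 0 0.07 0 0 0" --pt "0 0 0 0 0 0 0"

```text
time_s: 6.2
ee_pos: [0.5702, 0.0648, 0.2652]
eef_rot: [3.141, -0.598, 0.053]
force: [-2.1, -5.6, 1.1]
grip_width: 0.0139
grip_force: 15.0
```

```bash
python3 - <<'E'
from plan import *
o=ctrl.get_obs();print(o["time_s"],np.round(o["ee_pos"],4),np.round(o["force"],1),o["grip_width"],o["grip_force"])
s,t=ctrl.camera("scene"),ctrl.camera("top")
a=cv2.resize(s["color"][60:210,240:390],(560,560),interpolation=cv2.INTER_CUBIC);
b=cv2.resize(t["color"][140:230,260:350],(240,240),interpolation=cv2.INTER_CUBIC)
c=np.zeros((560,800,3),np.uint8);c[:,:560]=a;c[:240,560:]=b;cv2.imwrite("pics/g2.png",c)
E
```

```text
6.2 [0.5702 0.0648 0.2652] [-2.1 -5.6  1.1] 0.013878230997819124 15.001038908958435
```

View pics/g2.png

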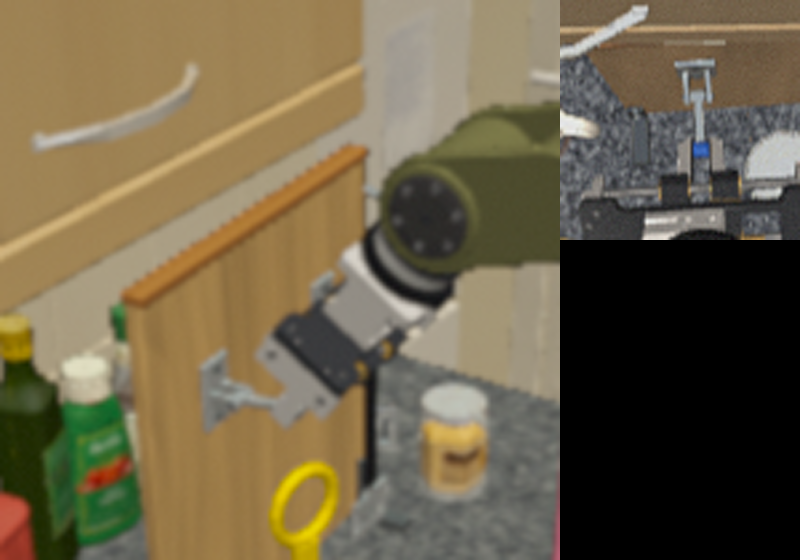

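The arm is nearly level. I press down a little to feel for the stop.

Emit:
move_arm --pt "0 -0.02 0 0.03 0 0 0" --pt "0 -0.02 0 0.03 0 0 0" --pt "0 0 0 0 0 0 0"

```text
time_s: 6.6
ee_pos: [0.5703, 0.0648, 0.2617]
eef_rot: [3.141, -0.598, 0.053]
force: [-2.3, -6.1, 1.2]
grip_width: 0.0138
grip_force: 15.0
```

Emit:
move_arm --pt "0 -0.02 0 0.03 0 0 0" --pt "0 -0.02 0 0.03 0 0 0" --pt "0 0 0 0 0 0 0"

```text
time_s: 6.9
ee_pos: [0.5704, 0.0647, 0.2584]
eef_rot: [3.141, -0.598, 0.053]
force: [-4.2, -5.5, 2.5]
grip_width: 0.014
grip_force: 15.0
```

Emit:
move_arm --pt "0 -0.02 0 0.03 0 0 0" --pt "0 -0.02 0 0.03 0 0 0" --pt "0 0 0 0 0 0 0"

```text
time_s: 7.2
ee_pos: [0.571, 0.0648, 0.2566]
eef_rot: [3.141, -0.601, 0.053]
force: [-10.2, -6.1, 12.8]
grip_width: 0.0138
grip_force: 15.0
```

```bash
python3 - <<'E'
from plan import *
o=ctrl.get_obs();print(o["time_s"],np.round(o["ee_pos"],4),np.round(o["force"],1),np.round(o["moment"],2))
s,t=ctrl.camera("scene"),ctrl.camera("top")
a=cv2.resize(s["color"][130:200,270:370],(800,560),interpolation=cv2.INTER_CUBIC)
cv2.imwrite("pics/g3.png",a)
im=t["color"].astype(int);w=im[...,0]-im[...,1:].max(2)-40;ys,xs=np.nonzero((w>0)[165:200,295:325]);print(ys.mean()+165,xs.mean()+295)
for z in(.266,.27,.274):
    d=t["pose"][:3,:3]@np.linalg.solve(t["K"],[xs.mean()+295,ys.mean()+165,1]);q=t["pose"][:3,3];print(q+d*(z-q[2])/d[2])
E
```

```text
7.2 [0.571  0.0648 0.2566] [-10.2  -6.1  12.8] [-0.93  0.37 -0.66]
196.5 312.5
[0.56668529 0.0644542  0.266     ]
[0.56626487 0.06433006 0.27      ]
[0.56584446 0.06420591 0.274     ]
```

View pics/g3.png

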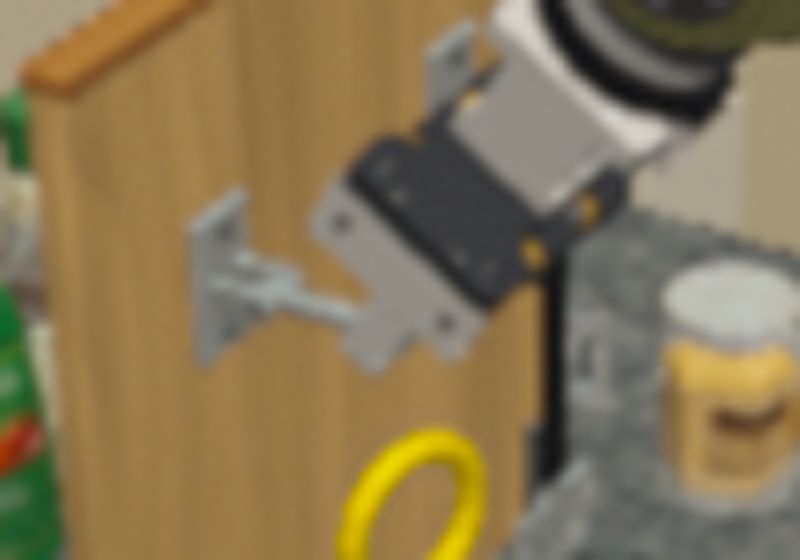

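It is on the stop, as the force jumped to 13 N. I let go, back out and measure both knobs.

Emit:
move_arm --pt "0.3 0 0 0 0 0 0" --pt "0.4 0 0 0 0 0 0" --pt "0.4 0 0 0 0 0 0" --pt "0.4 0 0 -0.6 0 0 0" --pt "0.4 0 0 -0.8 0 0 0" --pt "0.4 0 0 -0.8 0 0 0" --pt "0.4 0 0 -0.6 0 0 0"

```text
time_s: 8.0
ee_pos: [0.4911, 0.0611, 0.3726]
eef_rot: [-3.141, -0.601, 0.053]
force: [0.8, -0.9, -0.0]
grip_width: 0.0378
grip_force: 0.0
```

```bash
python3 - <<'E'
from plan import *
o=ctrl.get_obs();print(o["time_s"],np.round(o["ee_pos"],4),np.round(o["force"],1),np.round(o["qpos"],2))
s,t=ctrl.camera("scene"),ctrl.camera("top")
def blob(c,k,roi):
    im=c["color"].astype(int);i=[x for x in range(3) if x!=k];w=(im[...,k]-im[...,i].max(2)-40).clip(0).astype(float)
    y0,y1,x0,x1=roi;w=w[y0:y1,x0:x1];m=cv2.moments(w);return (m["m01"]/m["m00"]+y0,m["m10"]/m["m00"]+x0),(w>0).sum()
for n,k,rs,rt in(("red",2,(138,158,335,355),(183,200,378,400)),("blue",0,(140,175,290,330),(170,205,297,325))):
    try:
        a,na=blob(s,k,rs);b,nb=blob(t,k,rt);print(n,a,na,b,nb,tri([(s,a),(t,b)]))
    except Exception as e: print(n,e)
for d in ctrl.cut_out("turner",s)[:4]:
    ys,xs=np.nonzero(d["mask"]);print(d["conf"],d["centre"],xs.min(),xs.max(),ys.min(),ys.max())
    for r in range(ys.min(),ys.max()+1,6): print(r,xs[ys==r].min() if (ys==r).any() else'',xs[ys==r].max() if (ys==r).any() else'',end=' | ')
    print()
E
```

```text
8.0 [0.4911 0.0611 0.3726] [ 0.8 -0.9 -0. ] [ 0.05 -0.26  1.82  0.    0.98  1.56]
red (146.0064446831364, 344.9001074113856) 19 (191.44942748091603, 387.5171755725191) 37 (array([ 0.57597456, -0.10573316,  0.27194747]), np.float64(0.001394566754753353))
blue (168.70052083333334, 317.4192708333333) 17 (196.4315589353612, 312.48669201520914) 35 (array([0.56640883, 0.06451091, 0.27462428]), np.float64(0.0007850682535844733))
0.87 [235.4, 324.7] 312 332 184 272
184 322 325 | 190 315 329 | 196 313 329 | 202 312 325 | 208 317 324 | 214 318 324 | 220 318 325 | 226 318 325 | 232 319 325 | 238 319 325 | 244 319 325 | 250 319 332 | 256 319 332 | 262 313 330 | 268 313 321 | 
0.6 [174.1, 341.1] 342 345 169 179
169 343 344 | 175 344 344 | 
0.57 [183.0, 392.0] 389 394 170 207
170 392 392 | 176 390 394 | 182 390 393 | 188 390 392 | 194 389 391 | 200 389 390 | 206 389 389 | 
0.56 [180.4, 338.6] 334 343 149 204
149 335 342 | 155 335 341 | 161 337 340 | 167 337 341 | 173 336 341 | 179 337 340 | 185 337 340 | 191 338 343 | 197 334 342 | 203 334 336 |
```

```bash
python3 - <<'E'
from plan import *
PSI=.055
s=ctrl.camera("scene");t=ctrl.camera("top")
for z in(.255,.18,.12,.08): print(z,proj(s,[.595,-.1045,z]),proj(t,[.595,-.1045,z]))
p,r=pose([.595,-.1045,.12],.019,.62,PSI);z=r.as_matrix()[:,2]
plan([(p-.30*z,r,.5,0),(p-.06*z,r,.5,0)]);print(p)
im=s["color"];print([[int(im[r,c].sum()) for c in range(330,348)] for r in (170,180,186,190)])
E
```

```text
0.255 [340.01524065 149.34183084] [385.32266306 183.80647477]
0.18 [339.9376097 169.0328372] [380.63318159 187.89585255]
0.12 [339.87872993 183.96762376] [377.3748874  190.73718926]
0.08 [339.84096377 193.54696873] [375.40632747 192.45383646]
[[0.5,-0.28,0.68,-0.09,0,0.004,0],[0.5,-0.27,0.69,-0.09,0,0.005,-0.001],[0.5,-0.28,0.68,-0.09,0.001,0.004,0],[0.5,-0.28,0.69,-0.09,0,0.005,0],[0.5,-0.27,0.68,-0.09,0,0.004,-0.001],[0.5,0,0,0.8,0,0,0],[0.5,0,0,0.8,0,0,0],[0.5,0,0,0.8,0,0,0],[0.5,0,0,0.8,0,0,0],[0.5,0,0,0.8,0,0,0],[0.5,0,0,0.8,0,0,0]]
[ 0.60602297 -0.10389312  0.10453631]
[[313, 313, 317, 321, 331, 346, 327, 226, 107, 61, 183, 337, 392, 393, 384, 380, 355, 338], [314, 314, 322, 330, 335, 345, 334, 229, 106, 66, 167, 305, 358, 384, 391, 388, 367, 336], [326, 317, 319, 331, 330, 277, 202, 119, 72, 65, 132, 237, 288, 291, 281, 270, 272, 288], [313, 319, 322, 337, 333, 277, 204, 185, 208, 275, 362, 376, 363, 378, 343, 303, 287, 285]]
```

Emit:
move_arm --pt "0.5 -0.28 0.68 -0.09 0 0.004 0" --pt "0.5 -0.27 0.69 -0.09 0 0.005 0" --pt "0.5 -0.28 0.68 -0.09 0 0.004 0" --pt "0.5 -0.28 0.69 -0.09 0 0.005 0" --pt "0.5 -0.27 0.68 -0.09 0 0.004 0" --pt "0.5 0 0 0 0 0 0" --pt "0.5 0 0 0.8 0 0 0" --pt "0.5 0 0 0.8 0 0 0" --pt "0.5 0 0 0.8 0 0 0" --pt "0.5 0 0 0.8 0 0 0" --pt "0.5 0 0 0.8 0 0 0" --pt "0.5 0 0 0.8 0 0 0" --pt "0.5 0 0 0 0 0 0"

```text
time_s: 9.55
ee_pos: [0.571, -0.1042, 0.1477]
eef_rot: [-3.136, -0.612, 0.052]
force: [-0.2, -0.3, 0.1]
grip_width: 0.0466
grip_force: 0.0
```

```bash
python3 - <<'E'
from plan import *
PSI=.055
o=ctrl.get_obs();print(o["time_s"],np.round(o["ee_pos"],4),np.round(o["force"],1),np.round(o["qpos"],2))
p,r=pose([.597,-.1035,.12],.019,.62,PSI)
plan([(p,r,.5,4)])
s,t=ctrl.camera("scene"),ctrl.camera("top")
a=cv2.resize(s["color"][100:240,300:420],(480,560),interpolation=cv2.INTER_CUBIC);
b=cv2.resize(t["color"][150:230,345:425],(320,320),interpolation=cv2.INTER_CUBIC)
c=np.zeros((560,800,3),np.uint8);c[:,:480]=a;c[:320,480:]=b;cv2.imwrite("pics/g4.png",c)
E
```

```text
9.55 [ 0.571  -0.1042  0.1477] [-0.2 -0.3  0.1] [-0.35  0.17  1.96  0.5   0.5   0.79]
[[0.5,0.03,0,0.28,-0.001,0.002,-0.001],[0.5,0.03,0.01,0.29,-0.001,0.002,0],[0.5,0.02,0,0.28,0,0.002,-0.001],[0.5,0.03,0.01,0.28,-0.001,0.002,-0.001]]
```

View pics/g4.png

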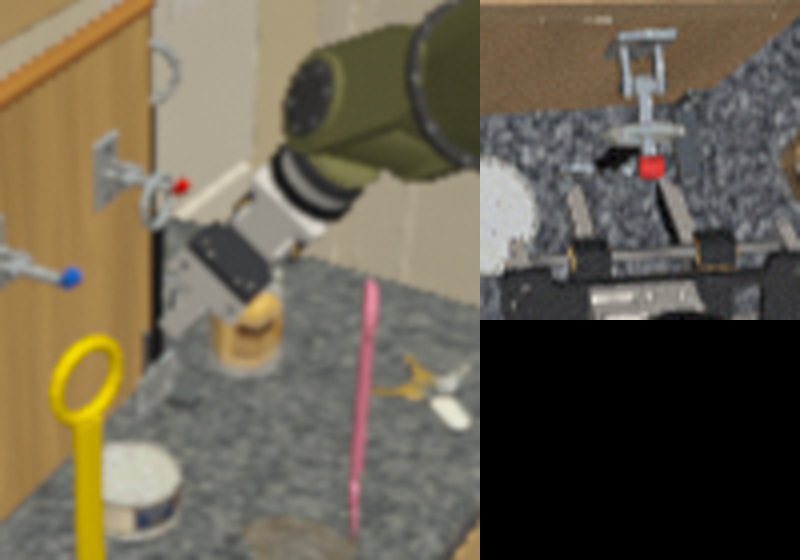

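The handle at (617,157) in the top inset lies between the fingertips at (580,195) and (668,185). I close in and grasp.

Emit:
move_arm --pt "0.5 0.03 0 0.28 0 0.002 0" --pt "0.5 0.03 0.01 0.29 0 0.002 0" --pt "0.5 0.02 0 0.28 0 0.002 0" --pt "0.5 0.03 0.01 0.28 0 0.002 0" --pt "0.5 0 0 0 0 0 0" --pt "0.3 0 0 0 0 0 0" --pt "0.1 0 0 0 0 0 0" --pt "0 0 0 0 0 0 0" --pt "0 0 0 0 0 0 0" --pt "0 0 0 0 0 0 0" --pt "0 0 0 0 0 0 0" --force 25

```text
time_s: 10.75
ee_pos: [0.6093, -0.1053, 0.1126]
eef_rot: [3.141, -0.63, 0.053]
force: [0.3, 1.0, 3.3]
grip_width: 0.018
grip_force: 25.0
```

```bash
python3 - <<'E'
from plan import *
o=ctrl.get_obs();print(o["time_s"],np.round(o["ee_pos"],4),np.round(o["eef_rot"],3),np.round(o["force"],1),np.round(o["moment"],2),o["grip_width"])
p,r=now()
e=plan([(p+[0,0,.016],r,0,4)]);
out=-np.array([np.cos(.055),np.sin(.055),0])
e=plan([(e[0]+.055*out,e[1],0,6)],e)
E
```

```text
10.75 [ 0.6093 -0.1053  0.1126] [ 3.141 -0.63   0.053] [0.3 1.  3.3] [ 0.04 -0.12  0.02] 0.018009070927514276
[[0,0.05,0,-0.06,0,0,0],[0,0.04,0,-0.07,0,0,0],[0,0.05,0,-0.06,0,0,0],[0,0.05,0,-0.07,0,0,0]]
[[0,-0.15,0,-0.11,0,0,0],[0,-0.15,0,-0.11,0,0,0],[0,-0.14,0,-0.1,0,0,0],[0,-0.15,0,-0.11,0,0,0],[0,-0.15,0,-0.11,0,0,0],[0,-0.15,0,-0.11,0,0,0]]
```

Emit:
move_arm --pt "0 0.05 0 -0.06 0 0 0" --pt "0 0.04 0 -0.07 0 0 0" --pt "0 0.05 0 -0.06 0 0 0" --pt "0 0.05 0 -0.07 0 0 0" --pt "0 0 0 0 0 0 0"

```text
time_s: 11.25
ee_pos: [0.6093, -0.1052, 0.129]
eef_rot: [3.141, -0.63, 0.053]
force: [-0.6, -0.5, -1.2]
grip_width: 0.0179
grip_force: 25.0
```

```bash
python3 - <<'E'
from plan import *
o=ctrl.get_obs();print(o["time_s"],np.round(o["ee_pos"],4),np.round(o["eef_rot"],3),np.round(o["force"],1),np.round(o["moment"],2),np.round(o["qpos"],2))
s,t=ctrl.camera("scene"),ctrl.camera("top")
a=cv2.resize(s["color"][130:210,310:370],(420,560),interpolation=cv2.INTER_CUBIC);
b=cv2.resize(t["color"][150:210,350:410],(380,380),interpolation=cv2.INTER_CUBIC)
c=np.zeros((560,800,3),np.uint8);c[:,:420]=a;c[:380,420:]=b;cv2.imwrite("pics/g5.png",c)
E
```

```text
11.25 [ 0.6093 -0.1052  0.129 ] [ 3.141 -0.63   0.053] [-0.6 -0.5 -1.2] [-0.05  0.37 -0.04] [-0.33  0.27  1.89  0.54  0.44  0.77]
```

View pics/g5.png

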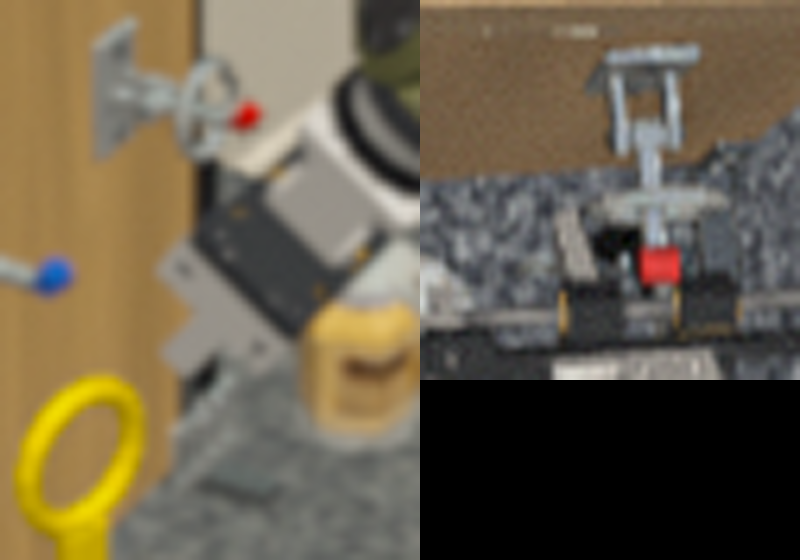

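The weight is on the gripper (-1.2 N), the ring is free of the bar, and it sits centred around the hook. I pull it straight out over the tip.

Emit:
move_arm --pt "0 -0.15 0 -0.11 0 0 0" --pt "0 -0.15 0 -0.11 0 0 0" --pt "0 -0.14 0 -0.1 0 0 0" --pt "0 -0.15 0 -0.11 0 0 0" --pt "0 -0.15 0 -0.11 0 0 0" --pt "0 -0.15 0 -0.11 0 0 0" --pt "0 0 0 0 0 0 0"

```text
time_s: 12.05
ee_pos: [0.5531, -0.1082, 0.1283]
eef_rot: [-3.142, -0.63, 0.053]
force: [-0.6, -0.0, -1.6]
grip_width: 0.0178
grip_force: 25.0
```

```bash
python3 - <<'E'
from plan import *
o=ctrl.get_obs();print(o["time_s"],np.round(o["ee_pos"],4),np.round(o["eef_rot"],3),np.round(o["force"],1),np.round(o["qpos"],2))
s,t=ctrl.camera("scene"),ctrl.camera("top")
# keep: ring rel. tool. ring found in top picture
a=cv2.resize(s["color"][110:230,300:390],(420,560),interpolation=cv2.INTER_CUBIC);
b=cv2.resize(t["color"][160:220,350:410],(380,380),interpolation=cv2.INTER_CUBIC)
c=np.zeros((560,800,3),np.uint8);c[:,:420]=a;c[:380,420:]=b;cv2.imwrite("pics/g6.png",c)
E
```

```text
12.05 [ 0.5531 -0.1082  0.1283] [-3.142 -0.63   0.053] [-0.6 -0.  -1.6] [-0.38  0.16  2.03  0.61  0.44  0.65]
```

View pics/g6.png

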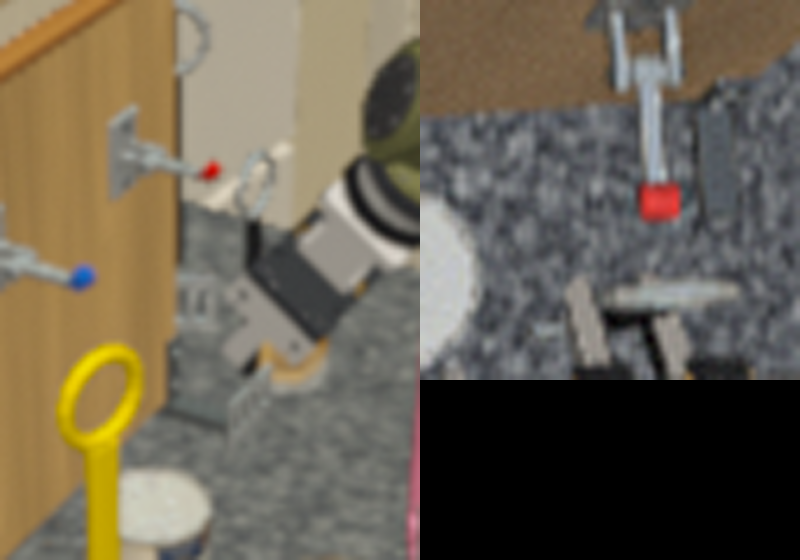

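Free of the hook and hanging upright from the fingers. In the top inset the ring is at (675,293), clear of the red tip at (660,202). That used the last picture, so I work by numbers from here.

```bash
cat > ring.py <<'E'
from plan import *
PS=.055;H=np.array([.6143,.0670,.270]);X=np.array([np.cos(PS),np.sin(PS),0]);Y=np.array([-np.sin(PS),np.cos(PS),0])
OFF=None
def ringpose(o,l,z,yaw,a,off):   # ring centre at out o, lateral l, height z (rel. hinge line) ; off in heading frame
    r=rot(a,yaw);c=H-o*X+l*Y+[0,0,z];return c-R.from_euler("z",yaw).apply(off),r
E
python3 - <<'E'
from ring import *
s,t=ctrl.camera("scene"),ctrl.camera("top")
print("ring tri",tri([(s,(149.2,354.6)),(t,(206.3,390.3))]))
q=[[ (206.3,390.3)]]
for z in(.271,.285,.29):
    d=t["pose"][:3,:3]@np.linalg.solve(t["K"],[390.3,206.3,1]);o=t["pose"][:3,3];print(z,o+d*(z-o[2])/d[2])
p,r=now();print(p,"G",p-.019*r.as_matrix()[:,2])
E
```

```text
ring tri (array([ 0.54267667, -0.11173533,  0.26699858]), np.float64(0.0017530047176635363))
0.271 [ 0.54130624 -0.11168344  0.271     ]
0.285 [ 0.54023589 -0.10927777  0.285     ]
0.29 [ 0.53985363 -0.10841861  0.29      ]
[ 0.55431362 -0.10812981  0.12841653] G [ 0.54313727 -0.10872057  0.14377037]
```

```bash
python3 - <<'E'
from ring import *
off=np.array([-.0126,-.001,.1416]);a=.63
p,r=now()
w=[(*ringpose(.084,-.09,.002,.15,a,off),0,0),(*ringpose(.084,-.022,.002,.47,a,off),0,0)]
e=plan(w,vmax=.015,wmax=.05);print(e[0],w[-1][0])
E
```

```text
[[0,0,-0.28,-0.01,0.01,0,-0.013],[0,0,-0.28,-0.01,0.009,0,-0.013],[0,0,-0.28,0,0.01,0,-0.013],[0,0.01,-0.28,0,0.009,0,-0.013],[0,0.02,-0.28,0,0.01,0,-0.013],[0,0.01,-0.27,0,0.009,0,-0.013],[0,0.01,-0.21,0.01,0.027,0,-0.037],[0,0.02,-0.2,0.01,0.027,0,-0.037],[0,0.03,-0.2,0.02,0.027,0,-0.037],[0,0.04,-0.2,0.03,0.027,0,-0.037],[0,0.04,-0.2,0.03,0.027,0,-0.037],[0,0.05,-0.2,0.04,0.027,0,-0.037],[0,0.06,-0.19,0.04,0.027,0,-0.037]]
[0.54250768 0.04696306 0.13051112] [0.54241728 0.04701353 0.1304    ]
```

Emit:
move_arm --pt "0 0 -0.28 -0.01 0.01 0 -0.013" --pt "0 0 -0.28 -0.01 0.009 0 -0.013" --pt "0 0 -0.28 0 0.01 0 -0.013" --pt "0 0.01 -0.28 0 0.009 0 -0.013" --pt "0 0.02 -0.28 0 0.01 0 -0.013" --pt "0 0.01 -0.27 0 0.009 0 -0.013" --pt "0 0 0 0 0 0 0"

```text
time_s: 12.95
ee_pos: [0.5471, -0.0232, 0.1304]
eef_rot: [-3.141, -0.63, 0.152]
force: [-0.2, 0.9, -0.8]
grip_width: 0.0177
grip_force: 25.0
```

Emit:
move_arm --pt "0 0.01 -0.21 0.01 0.027 0 -0.037" --pt "0 0.02 -0.2 0.01 0.027 0 -0.037" --pt "0 0.03 -0.2 0.02 0.027 0 -0.037" --pt "0 0.04 -0.2 0.03 0.027 0 -0.037" --pt "0 0.04 -0.2 0.03 0.027 0 -0.037" --pt "0 0.05 -0.2 0.04 0.027 0 -0.037" --pt "0 0.06 -0.19 0.04 0.027 0 -0.037" --pt "0 0 0 0 0 0 0"

```text
time_s: 13.75
ee_pos: [0.5424, 0.0473, 0.1304]
eef_rot: [-3.141, -0.63, 0.471]
force: [0.1, -0.2, -0.8]
grip_width: 0.0179
grip_force: 25.0
```

```bash
python3 - <<'E'
from ring import *
o=ctrl.get_obs();print(o["time_s"],np.round(o["ee_pos"],4),np.round(o["eef_rot"],3),np.round(o["force"],1),np.round(o["qpos"],2),o["grip_width"])
s,t=ctrl.camera("scene"),ctrl.camera("top")
off=np.array([-.0126,-.001,.1416]);p,r=now();yaw=o["eef_rot"][2]
rc=p+R.from_euler("z",yaw).apply(off);print("ring pred",rc,proj(s,rc),proj(t,rc+[0,0,.02]))
print("rack coords",(H-rc)@X,(rc-H)@Y)
for c,n,pt in((s,"s",proj(s,rc)),(t,"t",proj(t,rc+[0,0,.02]))):
    for d in ctrl.cut_out("turner",c)[:4]:
        ys,xs=np.nonzero(d["mask"]);print(n,round(d["conf"],2),np.round(d["centre"],1),xs.min(),xs.max(),ys.min(),ys.max())
# blue knob and yellow
E
```

```text
13.75 [0.5424 0.0473 0.1304] [-3.141 -0.63   0.471] [ 0.1 -0.2 -0.8] [-0.15  0.14  2.05  0.73  0.54  0.39] 0.017876515353805814
ring pred [0.53153227 0.04008023 0.27195515] [332.03808355 169.15176007] [323.29531587 210.90181574]
rack coords 0.08412242087222924 -0.022329136860130615
s 0.72 [235.9 326.2] 312 332 184 273
s 0.66 [180.7 331.3] 328 332 163 222
s 0.44 [206.4 390.2] 386 393 172 232
t 0.72 [135.7 453.5] 430 472 118 156
t 0.61 [214.3 321.8] 314 331 206 216
t 0.44 [261.7 382.9] 375 393 257 267
t 0.42 [230.4 269.1] 256 283 228 235
```

```bash
python3 - <<'E'
from ring import *
off=np.array([-.0126,-.001,.1416]);a=.63
w=[(*ringpose(*q,.002,.47,a,off),0,n) for *q,n in((.062,-.009,3),(.051,-.003,2),(.024,0,5))]
e=plan(w,vmax=.01,wmax=.05);print(e[0],w[-1][0])
E
```

```text
[[0,0.14,-0.02,0.1,0,0,0],[0,0.14,-0.02,0.1,0,0,-0.001],[0,0.13,-0.03,0.1,0,0,0],[0,0.1,-0.01,0.07,0,0,0],[0,0.11,-0.01,0.08,0,0,0],[0,0.08,0.03,0.06,0,0,0],[0,0.09,0.04,0.06,0,0,0],[0,0.08,0.03,0.06,0,0,0],[0,0.08,0.03,0.06,0,0,0],[0,0.09,0.04,0.06,0,0,0]]
[0.60126053 0.07207863 0.1307234 ] [0.60111716 0.0722786  0.1304    ]
```

Emit:
move_arm --pt "0 0.14 -0.02 0.1 0 0 0" --pt "0 0.14 -0.02 0.1 0 0 0" --pt "0 0.13 -0.03 0.1 0 0 0" --pt "0 0.1 -0.01 0.07 0 0 0" --pt "0 0.11 -0.01 0.08 0 0 0" --pt "0 0 0 0 0 0 0"

```text
time_s: 14.55
ee_pos: [0.5749, 0.0689, 0.1304]
eef_rot: [-3.141, -0.63, 0.47]
force: [-0.4, -0.1, -1.6]
grip_width: 0.0176
grip_force: 25.0
```

Emit:
move_arm --pt "0 0.08 0.03 0.06 0 0 0" --pt "0 0.09 0.04 0.06 0 0 0" --pt "0 0.08 0.03 0.06 0 0 0" --pt "0 0.08 0.03 0.06 0 0 0" --pt "0 0.09 0.04 0.06 0 0 0" --pt "0 0 0 0 0 0 0"

```text
time_s: 15.15
ee_pos: [0.6018, 0.0725, 0.1307]
eef_rot: [-3.141, -0.63, 0.47]
force: [0.2, 0.1, -2.0]
grip_width: 0.018
grip_force: 25.0
```

```bash
cat > chk.py <<'E'
from ring import *
o=ctrl.get_obs();print(o["time_s"],np.round(o["ee_pos"],4),np.round(o["eef_rot"],3),np.round(o["force"],1),np.round(o["moment"],2),o["grip_width"])
s,t=ctrl.camera("scene"),ctrl.camera("top")
off=np.array([-.0126,-.001,.1416]);p,r=now();yaw=o["eef_rot"][2]
rc=p+R.from_euler("z",yaw).apply(off);print("ring pred",rc,proj(s,rc),proj(t,rc+[0,0,.02]));print("rack coords",(H-rc)@X,(rc-H)@Y)
for c,n in((s,"s"),(t,"t")):
    for d in ctrl.cut_out("turner",c)[:5]:
        ys,xs=np.nonzero(d["mask"]);print(n,round(d["conf"],2),np.round(d["centre"],1),xs.min(),xs.max(),ys.min(),ys.max())
def blob(c,k,roi):
    im=c["color"].astype(int);i=[x for x in range(3) if x!=k];w=(im[...,k]-im[...,i].max(2)-40).clip(0).astype(float)
    y0,y1,x0,x1=roi;w=w[y0:y1,x0:x1];m=cv2.moments(w);return ((m["m01"]/m["m00"]+y0,m["m10"]/m["m00"]+x0),(w>0).sum()) if m["m00"] else ((0,0),0)
for n,k,rs,rt in(("red",2,(115,160,325,360),(165,200,375,400)),("blue",0,(140,180,290,330),(165,205,297,325))):
    a,na=blob(s,k,rs);b,nb=blob(t,k,rt);print(n,na,nb,np.round(a,1),np.round(b,1),np.round(tri([(s,a),(t,b)])[0],4))
E
python3 chk.py
```

```text
15.15 [0.6018 0.0725 0.1307] [-3.141 -0.63   0.47 ] [ 0.2  0.1 -2. ] [-0.21  0.31 -0.03] 0.01795831723938634
ring pred [0.59036275 0.06593571 0.27218649] [310.76041324 167.44023132] [311.33953186 184.73124124]
rack coords 0.02395956136229371 0.00025319984451812737
s 0.7 [192.7 390.8] 388 393 173 217
s 0.62 [233.2 325. ] 312 332 184 273
s 0.54 [187.8 310. ] 308 313 161 223
s 0.38 [119.2 340.3] 338 344 111 125
t 0.91 [139.1 450.4] 428 471 117 163
t 0.53 [264.6 382.7] 376 396 255 270
t 0.45 [187.9 312.8] 304 319 181 191
t 0.42 [231.8 272.6] 256 285 228 236
t 0.38 [183.3 387.2] 383 390 169 193
red 0 37 [0 0] [191.5 387.5] [0.6178 0.318  0.8449]
blue 17 35 [168.7 317.4] [196.5 312.5] [0.5664 0.0646 0.2745]
```

The ring is threaded round the blue bar with no contact force. I lower it until it is carried.

Emit:
move_arm --pt "0 -0.05 0 0.06 0 0 0" --pt "0 -0.05 0 0.07 0 0 0" --pt "0 -0.05 0 0.06 0 0 0" --pt "0 0 0 0 0 0 0"

```text
time_s: 15.75
ee_pos: [0.6004, 0.0723, 0.1178]
eef_rot: [-3.14, -0.629, 0.469]
force: [-0.3, -0.3, -1.5]
grip_width: 0.0176
grip_force: 25.0
```

Emit:
move_arm --pt "0 -0.02 0 0.03 0 0 0" --pt "0 -0.02 0 0.03 0 0 0" --pt "0 0 0 0 0 0 0"

```text
time_s: 16.05
ee_pos: [0.6009, 0.0724, 0.1149]
eef_rot: [-3.141, -0.63, 0.47]
force: [0.3, -0.7, -1.2]
grip_width: 0.0181
grip_force: 25.0
```

Emit:
move_arm --pt "0 -0.02 0 0.03 0 0 0" --pt "0 0 0 0 0 0 0"

```text
time_s: 16.25
ee_pos: [0.6017, 0.0723, 0.1142]
eef_rot: [3.141, -0.632, 0.47]
force: [0.4, -0.2, 5.0]
grip_width: 0.0177
grip_force: 25.0
```

Emit:
move_arm --pt "0 -0.02 0 0.03 0 0 0" --pt "0 0 0 0 0 0 0"

```text
time_s: 16.45
ee_pos: [0.6028, 0.0723, 0.1139]
eef_rot: [3.139, -0.634, 0.471]
force: [-1.9, 0.4, 13.5]
grip_width: 0.0179
grip_force: 25.0
```

Seated. I ease the load, open gently, check, then retreat.

Emit:
move_arm --pt "0 0.02 0 -0.03 0 0 0" --pt "0 0 0 0 0 0 0" --pt "0.21 0 0 0 0 0 0" --pt "0.25 0 0 0 0 0 0" --pt "0.35 0 0 0 0 0 0" --pt "0.4 0 0 0 0 0 0" --pt "0.4 0 0 0 0 0 0" --pt "0.4 0 0 0 0 0 0"

```text
time_s: 17.25
ee_pos: [0.6009, 0.0724, 0.1132]
eef_rot: [-3.141, -0.63, 0.47]
force: [-0.3, -0.9, 0.1]
grip_width: 0.0377
grip_force: 0.0
```

```bash
python3 chk.py
```

```text
17.25 [0.6009 0.0724 0.1132] [-3.141 -0.63   0.47 ] [-0.3 -0.9  0.1] [-0.14  0.2   0.  ] 0.0376931531515944
ring pred [0.59019259 0.06580844 0.25480976] [311.0363514  172.43757627] [311.66510927 185.8329901 ]
rack coords 0.024136458108537557 0.00013548068150239257
s 0.6 [236.4 326.1] 312 332 185 272
s 0.55 [119.9 341.3] 339 343 112 125
s 0.48 [198.3 390.6] 387 392 177 221
s 0.46 [187.3 313. ] 308 314 165 226
t 0.65 [190.  314.2] 304 320 182 193
t 0.56 [137.4 451.8] 428 472 116 163
t 0.5 [263.7 382.2] 376 395 256 270
t 0.5 [231.5 270.6] 256 291 228 236
red 0 37 [0 0] [191.4 387.5] [0.6178 0.318  0.8449]
blue 17 35 [168.7 317.4] [196.4 312.5] [0.5665 0.0644 0.2744]
```

Hanging. I retreat along the tool axis.

Emit:
move_arm --pt "0.4 0 0 -0.2 0 0 0" --pt "0.4 0 0 -0.4 0 0 0" --pt "0.4 0 0 -0.5 0 0 0" --pt "0.4 0 0 -0.6 0 0 0" --pt "0.4 0 0 -0.6 0 0 0" --pt "0.4 0 0 -0.6 0 0 0" --pt "0.4 0 0 -0.6 0 0 0" --pt "0.4 0 0 -0.6 0 0 0" --pt "0.4 0 0 -0.6 0 0 0" --pt "0.4 0 0 0 0 0 0"

```text
time_s: 18.45
ee_pos: [0.4771, 0.0087, 0.3069]
eef_rot: [3.137, -0.634, 0.472]
force: [-0.0, -0.1, -0.5]
grip_width: 0.0374
grip_force: 0.0
```

```bash
python3 chk.py; python3 - <<'E'
from plan import *
K=np.array([.576,-.1057,.274]);p,r=pose(K,.010,.6,.055);z=r.as_matrix()[:,2]
up=np.array([.44,-.02,.36])
e=plan([(p-.15*z,r,.4,0),(p-.05*z,r,.4,0)],vmax=.03,wmax=.06);print(p-.15*z)
E
```

```text
18.45 [0.4771 0.0087 0.3069] [ 3.137 -0.634  0.472] [-0.  -0.1 -0.5] [-0.13  0.23 -0.01] 0.03742278581507069
ring pred [0.46665639 0.00279215 0.44499007] [359.16561011 114.70349369] [344.73451996 241.06011197]
rack coords 0.15095000644774867 -0.055994450899930014
s 0.7 [174.7 339.3] 339 345 169 180
s 0.66 [232.5 323.8] 312 332 184 273
s 0.62 [191.4 308.6] 307 314 166 227
s 0.5 [145.2 338.6] 332 346 143 149
s 0.47 [198.8 390.5] 387 393 176 228
t 0.58 [231.1 273.9] 257 284 229 236
t 0.55 [136.5 449.5] 429 471 117 162
t 0.54 [190.2 314. ] 303 326 181 198
red 18 38 [146.1 344.9] [191.5 387.5] [ 0.576  -0.1058  0.2716]
blue 17 34 [168.7 317.4] [196.4 312.5] [0.5665 0.0644 0.2744]
[[0.4,0.06,0.33,-0.26,-0.034,-0.004,0.048],[0.4,0.08,0.34,-0.26,-0.035,-0.004,0.049],[0.4,0.09,0.34,-0.24,-0.034,-0.004,0.048],[0.4,0.11,0.34,-0.23,-0.034,-0.004,0.048],[0.4,0.12,0.35,-0.22,-0.035,-0.004,0.049],[0.4,0.14,0.34,-0.21,-0.034,-0.004,0.048],[0.4,0.16,0.35,-0.19,-0.034,-0.004,0.049],[0.4,0,0,0.5,0,0,0],[0.4,0,0,0.5,0,0,0],[0.4,0,0,0.5,0,0,0],[0.4,0,0,0.5,0,0,0]]
[ 0.49706959 -0.11004556  0.38954699]
```

Emit:
move_arm --pt "0.4 0.06 0.33 -0.26 -0.034 -0.004 0.048" --pt "0.4 0.08 0.34 -0.26 -0.035 -0.004 0.049" --pt "0.4 0.09 0.34 -0.24 -0.034 -0.004 0.048" --pt "0.4 0.11 0.34 -0.23 -0.034 -0.004 0.048" --pt "0.4 0.12 0.35 -0.22 -0.035 -0.004 0.049" --pt "0.4 0.14 0.34 -0.21 -0.034 -0.004 0.048" --pt "0.4 0.16 0.35 -0.19 -0.034 -0.004 0.049" --pt "0.4 0 0 0.5 0 0 0" --pt "0.4 0 0 0.5 0 0 0" --pt "0.4 0 0 0.5 0 0 0" --pt "0.4 0 0 0.5 0 0 0" --pt "0.4 0 0 0 0 0 0" --force 15

```text
time_s: 19.85
ee_pos: [0.5538, -0.1063, 0.3036]
eef_rot: [-3.138, -0.595, 0.054]
force: [0.3, -0.7, 0.3]
grip_width: 0.0376
grip_force: 0.0
```

```bash
python3 - <<'E'
from plan import *
o=ctrl.get_obs();print(o["ee_pos"],o["eef_rot"])
p,r=pose([.576,-.1057,.273],.010,.6,.055)
e=plan([(p,r,.4,3)],vmax=.03,wmax=.06)
out=-np.array([np.cos(.055),np.sin(.055),0])
f=lambda t:out*(.048*np.cos(t)-.004*np.sin(t))+np.array([0,0,.048*np.sin(t)+.004*np.cos(t)])
e=plan([(e[0]+f(t)-f(0),r,0,1) for t in np.linspace(0,1.571,17)[1:]],e);print(e[0])
E
```

```text
[ 0.5538339  -0.10629605  0.30359846] [-3.13794321 -0.59483236  0.05396025]
[[0.4,0.01,0.01,0.32,-0.001,0.002,0],[0.4,0.01,0,0.32,-0.001,0.001,-0.001],[0.4,0,0,0.32,-0.001,0.002,0]]
[[0,0.06,0,-0.07,0,0,0],[0,0.07,0,-0.06,0,0,0],[0,0.08,0,-0.06,0,0,0],[0,0.08,0,-0.05,0,0,0],[0,0.08,0,-0.04,0,0,0],[0,0.09,0,-0.03,0,0,0],[0,0.1,0,-0.03,0,0,0],[0,0.09,0,-0.01,0,0,0],[0,0.09,0,-0.01,0,0,0],[0,0.1,0,0.01,0,0,0],[0,0.09,0,0.01,0,0,0],[0,0.09,0,0.02,0,0,0],[0,0.09,0,0.04,0,0,0],[0,0.09,0,0.04,0,0,0],[0,0.08,0,0.04,0,0,0],[0,0.08,0,0.06,0,0,0]]
[ 0.6337044  -0.1022926   0.30861196]
```

Emit:
move_arm --pt "0.4 0.01 0.01 0.32 0 0.002 0" --pt "0.4 0.01 0 0.32 0 0.001 0" --pt "0.4 0 0 0.32 0 0.002 0" --pt "0.4 0 0 0 0 0 0" --pt "0.1 0 0 0 0 0 0" --pt "0 0 0 0 0 0 0" --pt "0 0 0 0 0 0 0" --pt "0 0 0 0 0 0 0" --pt "0 0 0 0 0 0 0"

```text
time_s: 20.75
ee_pos: [0.5816, -0.1054, 0.2699]
eef_rot: [-3.14, -0.607, 0.055]
force: [-4.1, 6.3, 3.3]
grip_width: 0.014
grip_force: 15.0
```

Emit:
move_arm --pt "0 0.06 0 -0.07 0 0 0" --pt "0 0.07 0 -0.06 0 0 0" --pt "0 0.08 0 -0.06 0 0 0" --pt "0 0.08 0 -0.05 0 0 0" --pt "0 0.08 0 -0.04 0 0 0" --pt "0 0.09 0 -0.03 0 0 0" --pt "0 0.1 0 -0.03 0 0 0" --pt "0 0.09 0 -0.01 0 0 0" --pt "0 0 0 0 0 0 0"

```text
time_s: 21.65
ee_pos: [0.5985, -0.1045, 0.3022]
eef_rot: [-3.14, -0.606, 0.055]
force: [-0.3, 5.5, -0.5]
grip_width: 0.0139
grip_force: 15.0
```

Emit:
move_arm --pt "0 0.09 0 -0.01 0 0 0" --pt "0 0.1 0 0.01 0 0 0" --pt "0 0.09 0 0.01 0 0 0" --pt "0 0.09 0 0.02 0 0 0" --pt "0 0.09 0 0.04 0 0 0" --pt "0 0.09 0 0.04 0 0 0" --pt "0 0 0 0 0 0 0"

```text
time_s: 22.35
ee_pos: [0.6245, -0.1031, 0.314]
eef_rot: [-3.141, -0.607, 0.055]
force: [-0.7, 5.1, 3.4]
grip_width: 0.013
grip_force: 15.0
```

Emit:
move_arm --pt "0 0.08 0 0.04 0 0 0" --pt "0 0.08 0 0.06 0 0 0" --pt "0 0 0 0 0 0 0"

```text
time_s: 22.65
ee_pos: [0.634, -0.1026, 0.3147]
eef_rot: [-3.141, -0.608, 0.055]
force: [0.0, 5.3, 2.8]
grip_width: 0.0134
grip_force: 15.0
```

```bash
python3 chk.py
```

```text
22.65 [ 0.634  -0.1026  0.3147] [-3.141 -0.608  0.055] [0.  5.3 2.8] [0.87 0.01 0.56] 0.013356476898004541
ring pred [ 0.62130973 -0.10433606  0.45625912] [332.90698879  88.49916958] [404.67061611 151.57247628]
rack coords 0.0024196041814462305 -0.17146231775828982
s 0.66 [191.5 390.5] 387 393 171 218
s 0.65 [199.8 311.7] 308 314 166 228
t 0.59 [189.4 315. ] 304 324 182 194
t 0.57 [136.6 452.1] 428 472 117 163
t 0.57 [232.8 267. ] 257 284 229 236
red 24 9 [130.8 333.5] [167.2 390.9] [ 0.6231 -0.1085  0.3132]
blue 17 35 [168.8 317.4] [196.4 312.5] [0.5665 0.0645 0.2744]
```

Emit:
move_arm --pt "0 0.03 0 0.02 0 0 0" --pt "0 0.03 0 0.02 0 0 0" --pt "0 0 0 0 0 0 0"

```text
time_s: 23.15
ee_pos: [0.6373, -0.1025, 0.3146]
eef_rot: [-3.141, -0.607, 0.055]
force: [0.2, 5.1, 1.8]
grip_width: 0.0128
grip_force: 15.0
```

Emit:
move_arm --pt "0 0.03 0 0.02 0 0 0" --pt "0 0 0 0 0 0 0"

```text
time_s: 23.35
ee_pos: [0.6391, -0.1024, 0.3145]
eef_rot: [-3.141, -0.607, 0.055]
force: [-0.6, 5.1, 1.9]
grip_width: 0.0128
grip_force: 15.0
```

Emit:
move_arm --pt "0.3 0 0 0 0 0 0" --pt "0.4 0 0 0 0 0 0" --pt "0.4 0 0 0 0 0 0" --pt "0.4 0 0 -0.5 0 0 0" --pt "0.4 0 0 -0.6 0 0 0" --pt "0.4 0 0 -0.6 0 0 0" --pt "0.4 0 0 -0.6 0 0 0" --pt "0.4 0 0 0 0 0 0"

```text
time_s: 24.15
ee_pos: [0.5729, -0.107, 0.4127]
eef_rot: [3.139, -0.612, 0.056]
force: [0.3, -0.4, 0.0]
grip_width: 0.0373
grip_force: 0.0
```

```bash
python3 chk.py
```

```text
24.15 [ 0.5729 -0.107   0.4127] [ 3.139 -0.612  0.056] [ 0.3 -0.4  0. ] [-0.04  0.26  0.03] 0.03734453310942399
ring pred [ 0.56103067 -0.10850395  0.54997806] [351.1849259   60.06691603] [421.87068231 177.39440775]
rack coords 0.06283663524476692 -0.17231022846432817
s 0.74 [169.8 337.9] 338 346 110 180
s 0.69 [239.1 323.2] 312 332 184 272
s 0.55 [183.3 311.8] 308 312 167 212
s 0.54 [198.1 391.1] 387 393 171 230
t 0.77 [138.3 449.9] 428 472 116 163
t 0.71 [231.5 271.1] 255 293 228 237
t 0.63 [262.7 383.1] 372 392 256 269
t 0.5 [189.1 312.6] 303 324 182 193
red 32 41 [130.2 331.8] [167. 389.] [ 0.6243 -0.1029  0.3169]
blue 17 35 [168.7 317.4] [196.4 312.5] [0.5665 0.0645 0.2744]
```

The red tip is about 4 mm short of fully folded. I push it home with closed fingers.

```bash
python3 - <<'E'
from plan import *
K=np.array([.6243,-.1029,.3169]);r=rot(.6,.055);M=r.as_matrix();X=np.array([np.cos(.055),np.sin(.055),0])
P=K-.015*M[:,0]+.008*M[:,2]
e=plan([(P-.02*X,r,0,6)],vmax=.03);print(e[0]);e=plan([(P-.003*X,r,0,3)],e);e=plan([(P+.008*X,r,0,6)],e)
E
```

```text
[[0,-0.14,0,0.33,0,-0.001,0],[0,-0.13,-0.01,0.33,0,-0.001,0],[0,-0.14,0,0.33,0,0,0],[0,-0.13,0,0.34,0,-0.001,0],[0,-0.14,0,0.33,0,-0.001,-0.001],[0,-0.13,-0.01,0.33,-0.001,-0.001,0]]
[ 0.59668873 -0.10425521  0.3019068 ]
[[0,0.09,0,0.06,0,0,0],[0,0.09,0,0.07,0,0,0],[0,0.1,0,0.06,0,0,0]]
[[0,0.03,0,0.02,0,0,0],[0,0.03,0,0.02,0,0,0],[0,0.03,0,0.02,0,0,0],[0,0.03,0,0.02,0,0,0],[0,0.03,0,0.02,0,0,0],[0,0.03,0,0.02,0,0,0]]
```

Emit:
move_arm --pt "0 0 0 0 0 0 0" --pt "0 0 0 0 0 0 0" --pt "0 -0.14 0 0.33 0 0 0" --pt "0 -0.13 -0.01 0.33 0 0 0" --pt "0 -0.14 0 0.33 0 0 0" --pt "0 -0.13 0 0.34 0 0 0" --pt "0 -0.14 0 0.33 0 0 0" --pt "0 -0.13 -0.01 0.33 0 0 0" --pt "0 0 0 0 0 0 0"

```text
time_s: 25.25
ee_pos: [0.5965, -0.1039, 0.3004]
eef_rot: [-3.139, -0.602, 0.054]
force: [-0.0, 0.3, -0.2]
grip_width: 0.0008
grip_force: 0.0
```

Emit:
move_arm --pt "0 0.09 0 0.06 0 0 0" --pt "0 0.09 0 0.07 0 0 0" --pt "0 0.1 0 0.06 0 0 0" --pt "0 0.03 0 0.02 0 0 0" --pt "0 0.03 0 0.02 0 0 0" --pt "0 0 0 0 0 0 0"

```text
time_s: 25.85
ee_pos: [0.616, -0.1034, 0.3032]
eef_rot: [-3.141, -0.602, 0.055]
force: [-13.4, -2.2, -6.0]
grip_width: 0.0037
grip_force: 22.7
```

Emit:
move_arm --pt "0 0.03 0 0.02 0 0 0" --pt "0 0.03 0 0.02 0 0 0" --pt "0 0 0 0 0 0 0"

```text
time_s: 26.15
ee_pos: [0.6184, -0.1032, 0.302]
eef_rot: [-3.141, -0.598, 0.055]
force: [-38.4, -3.3, 4.1]
grip_width: 0.007
grip_force: 34.9
```

It is firmly on the stop at 38 N. I back off and verify.

Emit:
move_arm --pt "0 -0.06 0 -0.04 0 0 0" --pt "0 -0.1 0 -0.06 0 0 0" --pt "0 -0.3 0 -0.2 0 0 0" --pt "0 -0.3 0 -0.6 0 0 0" --pt "0 0 0 -0.8 0 0 0" --pt "0 0 0 -0.8 0 0 0" --pt "0 0 0 0 0 0 0"

```text
time_s: 26.85
ee_pos: [0.5182, -0.109, 0.3914]
eef_rot: [3.136, -0.616, 0.057]
force: [0.3, -0.2, -0.1]
grip_width: 0.0005
grip_force: 0.0
```

```bash
python3 chk.py; python3 - <<'E'
from plan import *
s,t=ctrl.camera("scene"),ctrl.camera("top")
for n,c in(("s",s),("t",t)):
  for k in("mug","honey_jar","tuna_tin"):
    for d in ctrl.cut_out(k,c)[:1]:print(n,k,np.round(d["centre"],1))
E
```

```text
26.85 [ 0.5182 -0.109   0.3914] [ 3.136 -0.616  0.057] [ 0.3 -0.2 -0.1] [-0.01  0.24 -0.01] 0.0005446325576744753
ring pred [ 0.50637448 -0.11043581  0.52775915] [367.99977132  70.65221447] [420.82607968 214.82117407]
rack coords 0.11751637334588354 -0.17123459188634613
s 0.73 [193.7 392.5] 387 393 171 226
s 0.56 [170.6 311. ] 303 319 165 172
s 0.47 [171.3 339. ] 338 345 111 181
s 0.46 [194.  311.1] 308 314 166 227
t 0.82 [136.4 453.8] 429 472 116 162
t 0.68 [228.8 269. ] 257 283 229 235
t 0.48 [190.5 314.5] 303 324 181 198
red 28 46 [132.2 336.3] [174.8 389.4] [ 0.6075 -0.1038  0.3137]
blue 17 35 [168.7 317.4] [196.4 312.5] [0.5665 0.0645 0.2745]
s mug [251.3 263.4]
s tuna_tin [221.8 335.9]
t mug [181.5 243.3]
t honey_jar [173.3 387.7]
t tuna_tin [205.3 344.1]
```

The wedged fingers dragged the knob back out, to x = 0.6075. I push again with one finger's flat face by shifting 6 mm sideways, and withdraw straight back.

```bash
python3 - <<'E'
from plan import *
r=rot(.6,.055);X=np.array([np.cos(.055),np.sin(.055),0])
S=np.array([.580,-.0985,.307])
e=plan([(S,r,0,5)],vmax=.03);e=plan([(S+.032*X,r,0,8)],e);print(e[0])
e=plan([(e[0]+.008*X,r,0,4)],e);print(e[0])
E
```

```text
[[0,0.03,-0.03,0.4,0,-0.001,0],[0,0.02,-0.02,0.39,0,-0.001,0],[0,0.03,-0.03,0.4,0,-0.002,0],[0,0.03,-0.03,0.39,0,-0.001,0],[0,0.03,-0.02,0.4,0,-0.001,0]]
[[0,0.07,0,0.04,0,0,0],[0,0.06,0,0.05,0,0,0],[0,0.07,0,0.04,0,0,0],[0,0.06,0,0.05,0,0,0],[0,0.07,0,0.04,0,0,0],[0,0.06,0,0.05,0,0,0],[0,0.07,0,0.04,0,0,0],[0,0.06,0,0.05,0,0,0]]
[ 0.61187378 -0.09686272  0.30672191]
[[0,0.03,0,0.02,0,0,0],[0,0.04,0,0.03,0,0,0],[0,0.03,0,0.02,0,0,0],[0,0.03,0,0.02,0,0,0]]
[ 0.6197674  -0.09642823  0.30667715]
```

Emit:
move_arm --pt "0 0.03 -0.03 0.4 0 -0.001 0" --pt "0 0.02 -0.02 0.39 0 -0.001 0" --pt "0 0.03 -0.03 0.4 0 -0.002 0" --pt "0 0.03 -0.03 0.39 0 -0.001 0" --pt "0 0.03 -0.02 0.4 0 -0.001 0" --pt "0 0 0 0 0 0 0" --force 40

```text
time_s: 28.05
ee_pos: [0.5804, -0.0982, 0.3047]
eef_rot: [-3.14, -0.597, 0.054]
force: [-0.0, 0.4, 0.3]
grip_width: 0.0004
grip_force: 0.0
```

Emit:
move_arm --pt "0 0.07 0 0.04 0 0 0" --pt "0 0.06 0 0.05 0 0 0" --pt "0 0.07 0 0.04 0 0 0" --pt "0 0.06 0 0.05 0 0 0" --pt "0 0.07 0 0.04 0 0 0" --pt "0 0.06 0 0.05 0 0 0" --pt "0 0.07 0 0.04 0 0 0" --pt "0 0.06 0 0.05 0 0 0" --pt "0 0 0 0 0 0 0"

```text
time_s: 28.95
ee_pos: [0.6123, -0.0969, 0.3072]
eef_rot: [-3.141, -0.601, 0.055]
force: [-0.0, 0.4, 2.9]
grip_width: 0.0004
grip_force: 1.0
```

Emit:
move_arm --pt "0 0.03 0 0.02 0 0 0" --pt "0 0 0 0 0 0 0"

```text
time_s: 29.15
ee_pos: [0.6133, -0.0968, 0.3072]
eef_rot: [-3.141, -0.6, 0.055]
force: [-7.9, 0.7, 4.3]
grip_width: 0.0005
grip_force: 4.2
```

Emit:
move_arm --pt "0 0.02 0 0.01 0 0 0" --pt "0 0.02 0 0.01 0 0 0" --pt "0 0 0 0 0 0 0"

```text
time_s: 29.45
ee_pos: [0.6146, -0.0967, 0.3072]
eef_rot: [-3.141, -0.597, 0.055]
force: [-22.5, -0.0, 8.7]
grip_width: 0.0003
grip_force: 9.7
```

Emit:
move_arm --pt "0 -0.06 0 -0.04 0 0 0" --pt "0 -0.1 0 -0.07 0 0 0" --pt "0 -0.2 0 -0.13 0 0 0" --pt "0 -0.3 0 -0.2 0 0 0" --pt "0 -0.3 0 -0.2 0 0 0" --pt "0 0 0 -0.8 0 0 0" --pt "0 0 0 -0.8 0 0 0" --pt "0 0 0 -0.6 0 0 0" --pt "0 0 0 0 0 0 0"

```text
time_s: 30.35
ee_pos: [0.495, -0.1036, 0.4016]
eef_rot: [3.138, -0.606, 0.056]
force: [0.1, -0.5, -1.2]
grip_width: 0.0005
grip_force: 0.0
```

```bash
python3 chk.py
```

```text
30.35 [ 0.495  -0.1036  0.4016] [ 3.138 -0.606  0.056] [ 0.1 -0.5 -1.2] [-0.03  0.16 -0.04] 0.0004782676647158557
ring pred [ 0.48326333 -0.10510879  0.53893749] [374.53432382  68.50346396] [419.69348491 229.8224458 ]
rack coords 0.140299741807858 -0.1646451616959058
s 0.74 [236.9 326.7] 312 333 184 272
s 0.68 [122.1 340.9] 338 345 110 179
s 0.51 [192.7 311.2] 308 314 166 227
s 0.5 [191.3 389.2] 387 394 171 230
t 0.57 [189.2 313.6] 303 326 181 198
t 0.56 [137.5 449.4] 429 472 117 162
t 0.45 [231.2 270. ] 257 285 228 236
red 32 27 [130. 331.] [166.1 388.9] [ 0.6265 -0.1024  0.3174]
blue 17 35 [168.7 317.4] [196.4 312.5] [0.5665 0.0645 0.2744]
```

The red knob is now flush on its upper stop (22 N contact, and it stayed there). The turner hangs steady on the level blue hook, and the robot is clear of everything.

```bash
python3 -c "
from station import ctrl
print(ctrl.hand_in())"
```

```text
the job is handed in; nothing more can be done
None
```

I handed the job in at about 30 s: the slotted turner hangs by its ring on the lowered blue hook, the emptied red hook is folded up against its stop, and no contact with the mug, honey jar or tin showed up; the red hook took two pushes because the first withdrawal pulled it partly back out.

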